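Draw the specimen carrier out to its witness band and hold it

ROBOT

A 6-joint arm with a two-finger parallel gripper is mounted at the origin on a cart in front of the work surface, level with it; the furniture and walls round the work are solid. World frame = base frame: x ahead of the robot, y to its left, z up, the work surface at z = 0. Lengths are in m, angles in rad, forces in N, time in s.
With the tool pointing down it reaches from about 0.375 to 0.9 m from the base axis. Payload 3.1 kg.
Tool frame: the origin (TCP) lies between the finger pads; the fingertips stand 17 mm ahead of it and the grasp point (between the pads) lies 2 mm behind it; z points along the fingers, y is the line along which they close (so a half turn about z gives the same grasp; the last joint's range is limited). The gripper opens to 85 mm and grips with 20 to 120 N. Pads are 22 mm wide; open, the fingers measure 114 mm over their backs; the gripper's body (76 mm by 85 mm) begins 54 mm behind the grasp point. The pads swing forward as they close: fully open they stand 13 mm farther back than shut.
Start: joints at [-1.476, 0.527, 1.433, -0, 1.181, -0.178], TCP at [0.168, -0.602, 0.248] pointing down, gripper open.
Joint ranges: [-3.08, 3.08], [-0.75, 2.2], [0.22, 2.44], [-1.43, 4.57], [0, 2.65], [-2.85, 2.85]. Speed limits (rad/s): [2.79, 2.79, 3.14, 3.14, 3.14, 3.14].

INTERFACE

Orientations are given as a unit quaternion [x, y, z, w].
In Python, from station import sense, vision, order gives the robot as it stands.
- The arm moves only by the shell command python3 -m crank 'ROWS' [OPENING] [FORCE]. ROWS is JSON, a list of rows, each an object with "dp": the shift along the world's x, y, z in units of 30 mm (1.0 is 30 mm), a list of three; "angular": the turn, a rotation vector about the world's x, y, z in degrees, a list of three. In form: [{"dp": [dx, dy, dz], "angular": [ax, ay, az]}, ...]. A call has 1 to 20 rows; each row shifts and turns the commanded pose from where the row before left it; what a row does not reach is not made up. A row lasts 1/10 s, in which the tool goes at most 50 mm and 8.59 degrees, less where a joint would pass 70% of its speed; a pose out of reach is approached as far as the arm can. A call is refused whole if a number of a shift passes 1 or a number of a turn 8.59, either way. A call with a gripper value outside its range is refused whole. OPENING is the closure, from 0 (fully open) to 1 (shut), set as the call begins (- or left out, the last holds). The fingers move at their own pace and stop on an object; FORCE is the grip in N (left out, the last holds). Time passes only in rows, so rows that do not move let the fingers close. It gives the time, the measured TCP pose, the force, the opening and the grip force at its end, in the units of the state.
- sense(): the state, without advancing time (a new reading comes with each control period).
- vision.snapshot(name): name is "side" or "top" or "wrist"; returns a dict with "image" (420x560x3 uint8, blue, green, red), "range_z" (420x560 float32, m along the optical axis (not along the pixel's ray), 0 where there is no reading), "mtx" (3x3 intrinsics, pixels), "dist" ([k1, k2, p1, p2, k3] as OpenCV has them; the pictures are not rectified), "pose" (4x4, takes a point from camera to world coordinates); the wrist camera has in their place "mount" (4x4, takes a point from camera to tool coordinates, whose origin is the TCP and whose axes are the flange's). Camera axes: x right, y down, z forward; pixel columns grow to the right and rows downward; lengths in m; the calibration is good to about 2 mm. A picture is of the moment at which its call begins: read the wrist's pose just before it.
- order.sign_off(): hands the job in; it is judged then, once.
The state is a dict: "t": time; "q": joint angles; "qd": joint speeds; "tau": joint torques, N m; "tcp_pos": TCP position; "tool_rot": TCP orientation; "force": force on the tool from outside, world axes, zero at the start; "ft_torque": the same for the moment, N m; "finger_gap": opening from 0.0 (shut) to 1.0 (fully open); "gripper_force": force on a finger pad.
Only numpy, scipy, OpenCV 4.12 (cv2) and the standard library are available. Lean on these libraries where they do the work, as an engineer would, in place of code of your own. Each camera call takes 0.05 s, during which the arm holds its last target. There are 200 camera calls.

TASK

The flat metal specimen carrier is parked flush between the rails of its dock. Push the dock's black sprung ejector button all the way in so that the carrier's nose comes out far enough to grip, then draw the carrier on outward, level and without tipping it, until the front lip of the dock lies within the red band across the carrier. Finish holding it there, level and flat on the dock: it would tip off if let go, and I still have to loosen the clamp screws under its nose.

Things in the scene. Friction and masses are not known exactly. Their poses are not given: they have to be found in the camera images.
- dock: Parking dock, fixed: grey base 230 x 112 mm, two uprights, a level channel on top. Origin on the desk under the channel; its -x is outward (the way the carrier comes out), z up. Channel floor 70 mm above the desk, 54 mm wide between two dark rails 10 mm thick, tops at 82 mm. The open front end (lip) is at x = -100 mm, only desk beyond. Rear: ejector bracket, x = 118 to 150 mm, top at 101 mm.
- lip (a point): Front lip of the dock: middle of the channel floor's front edge, 70 mm above the desk; axes as the dock's.
- ejector_button (a point): Centre of the pushing face (the outer, rear face) of the ejector's black mushroom button, 36 mm across, 77 mm above the desk, facing the dock's +x; push it toward the dock's -x. It stands 210 mm behind the dock's origin when out.
- ejector (a joint): How far the sprung ejector is pushed in, m: 0 = out, 0.045 = full stroke (hard stop). The spring takes about 3 N to start and 8 N at full stroke, 1 to 3 N more while it pushes the carrier. Let go, it springs back out and the carrier stays. At full stroke the carrier's nose stands 39 mm out past the lip.
- carrier: Specimen carrier, loose: aluminium plate 200 x 50 x 12 mm, about 0.4 kg, three round specimens let into its outer half, 2.5 mm proud. Origin: centre of its underside; nose at x = -100 mm, tail +100, z up. On the channel floor, 2 mm play to each rail, top flush with them, nose within 5 mm of the lip at the start. Mass centre 5 mm noseward of the origin: lip in the red band, it tips unless held.
- band (a point): Middle of the red witness band, in the carrier's underside plane at its x = +25 mm (125 mm from the nose); axes as the carrier's. The band runs across the carrier and is 8 mm wide. The job is done when it lies over the lip.
- hex_key: Bystander: steel hex key, 31 x 88 x 5 mm, lying beside the dock; leave it.
- loupe: Bystander: small folding loupe, 35 x 28 x 12 mm, lying beside the dock; leave it.
- slide_box: Bystander: grey slide box, 35 x 83 x 30 mm, standing beside the dock's rear half; leave it.
- dust_cap: Bystander: black round dust cap, 34 mm across, 17 mm high, standing beside the dock; leave it.

How it is judged:
On the way:
1. the ejector is pushed in through its full stroke (over 41 of 45 mm) (value of joint ejector above 0.041 m), for 0.1 s.
At the end, for the whole second after the job is handed in: The lip of the dock lies within the red band (band's middle within 4 mm of the lip along the channel), the carrier lies between the rails on the channel floor (within 4 mm in height), level within 2.3 degrees and still, the fingers hold it (over 1 N), and the ejector has sprung back out (x of band in the frame of lip between -0.004 and 0.004 m and z of band in the frame of lip between -0.004 and 0.004 m and y of band in the frame of lip between -0.006 and 0.006 m and angle between carrier's own z axis and vertical below 0.04 rad and contact force between the fingers and carrier above 1 N and linear speed of carrier below 0.01 m/s and value of joint ejector below 0.005 m); the arm keeps its last pose, push and grip.
It fails at once if the carrier tips by more than 8 degrees (angle between carrier's own z axis and vertical above 0.14 rad).
It fails at once if a bystander is moved by more than 20 mm (distance of any of hex_key, loupe, slide_box, dust_cap from where it was at the start of the episode above 0.02 m).
It also fails if it takes over 48 s, if anything falls off the work surface, if the arm or the gripper's body presses on something with over 40 N, if the wrist force passes 120 N, or if a joint passes its speed limit or range.

## Working session

There is one attempt and no reset: what is moved stays moved. The work goes in short steps, Python scripts to look and compute and a shell command to move; the robot and the scene stay as the last step left them, time stands still between calls to the robot, and variables do not carry over. Pictures are saved under pics/ and viewed, at most 10 in all, crops included, and the job is handed in when it is done.

```bash
mkdir -p pics; ls; python3 - <<'E'
from station import sense, vision
import cv2,numpy as np,pickle
s=sense();print(s)
d={}
for n in("top","side"):
    r=vision.snapshot(n);d[n]=r;cv2.imwrite(f"pics/{n}0.png",r["image"]);print(n,r["pose"].round(3).tolist(),r["mtx"].tolist())
pickle.dump(d,open("d0.pkl","wb"))
E
```

```text
pics
{'t': 0.0, 'q': array([-1.47647805e+00,  5.28464726e-01,  1.43389939e+00,  3.51841470e-05,
        1.18141117e+00, -1.78525426e-01]), 'qd': array([ 0.00113615, -0.00084241, -0.00089629, -0.00128557,  0.00030038,
       -0.00036882]), 'tau': array([ 4.76211117e-04, -4.42345798e+01, -1.78025508e+01, -2.07645662e-04,
        8.64404807e-03,  1.36957266e-05]), 'tcp_pos': array([ 0.16837633, -0.60118659,  0.2473354 ]), 'tool_rot': array([ 9.90709283e-01,  1.35992375e-01,  6.21881259e-05, -1.08966256e-03]), 'force': array([ 0.34825646, -0.13221325, -0.06481966]), 'ft_torque': array([ 0.03510753, -0.00799615, -0.00508336]), 'gripper_force': 0.0, 'finger_gap': 1.0016339725268584}
top [[-0.024, -0.997, 0.08, 0.446], [-1.0, 0.023, -0.016, -0.122], [0.014, -0.08, -0.997, 0.97], [0.0, 0.0, 0.0, 1.0]] [[457.54609019028953, 0.0, 281.45515944762764], [0.0, 457.54609019028953, 215.62527654700938], [0.0, 0.0, 1.0]]
side [[0.995, -0.058, 0.084, 0.444], [-0.101, -0.455, 0.885, -1.083], [-0.013, -0.889, -0.458, 0.578], [0.0, 0.0, 0.0, 1.0]] [[533.1497438189306, 0.0, 273.520697184581], [0.0, 533.1497438189306, 206.66259014073614], [0.0, 0.0, 1.0]]
```

View pics/top0.png

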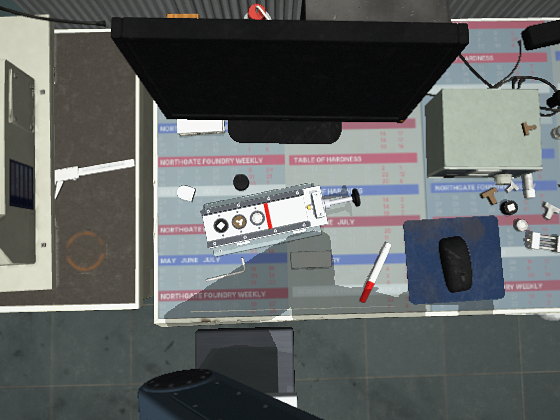

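View pics/side0.png

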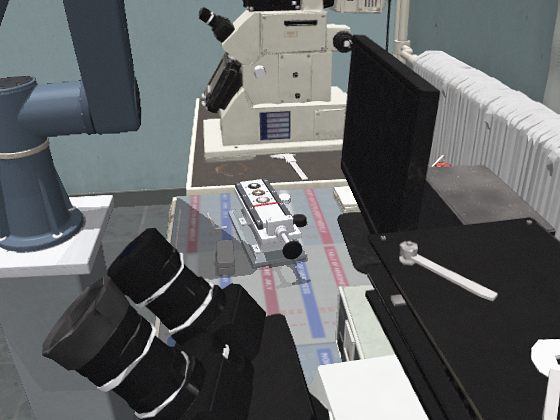

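The top view shows the dock around (265,215), outward to image left (world +y). The button is at (356,198), the red band at (268,216), and the monitor edge at row 120. The side view confirms the dock and button (290,250).

```bash
cat >h.py <<'E'
import cv2,numpy as np
def pts(r,uv,depth=None,z=None,pose=None):
    """pixels -> world, by the depth image, or on plane height z"""
    P=r["pose"] if pose is None else pose
    uv=np.array(uv,float).reshape(-1,2)
    n=cv2.undistortPoints(uv[:,None],np.array(r["mtx"]),np.array(r["dist"]))[:,0]
    ray=np.c_[n,np.ones(len(n))]
    if z is None:
        d=r["range_z"][uv[:,1].round().astype(int),uv[:,0].round().astype(int)]
    else:
        d=(z-P[2,3])/(ray@P[:3,:3].T)[:,2]
    return (ray*d[:,None])@P[:3,:3].T+P[:3,3]
E
python3 - <<'E'
import pickle,cv2,numpy as np
from h import pts
r=pickle.load(open("d0.pkl","rb"))["top"]
im=r["image"];c=im[160:280,180:380]
cv2.imwrite("pics/top_c.png",cv2.resize(c,None,fx=4,fy=4,interpolation=cv2.INTER_CUBIC))
# all depth points
v,u=np.mgrid[160:280,180:380];uv=np.c_[u.ravel(),v.ravel()]
W=pts(r,uv);C=im[uv[:,1],uv[:,0]].astype(int)
red=(C[:,2]>150)&(C[:,1]<70)&(W[:,2]>.06)&(W[:,2]<.1)
print("band",red.sum(),W[red].mean(0),W[red].std(0))
blk=(C.max(1)<60)&(W[:,2]>.05)&(uv[:,0]>335)
print("button",blk.sum(),W[blk].mean(0),W[blk].min(0),W[blk].max(0))
# rail/channel top
ch=(W[:,2]>.074)&(W[:,2]<.09)&(uv[:,0]<305)
rc=cv2.minAreaRect(W[ch,:2].astype(np.float32)*1000);print(ch.sum(),rc,cv2.boxPoints(rc).round(1).tolist(),W[ch,2].mean())
for n,b in dict(cap=(241,182),box=(311,258),key=(240,270),loupe=(186,192)).items(): print(n,pts(r,[b]).round(3))
mon=r["range_z"];print("monitor",pts(r,[[150,115],[290,119],[440,118],[290,60],[230,130],[340,130]]).round(3).tolist())
E
```

```text
band 86 [ 0.51784308 -0.1084068   0.08055396] [0.01431143 0.00311086 0.00149578]
button 105 [ 0.54959882 -0.28049715  0.08602896] [ 0.53413769 -0.28778677  0.0671242 ] [ 0.56633705 -0.27348716  0.09467741]
3676 ((514.2044677734375, -84.22453308105469), (74.32445526123047, 204.78721618652344), 10.38274097442627) [[459.20001220703125, 9.800000190734863], [496.1000061035156, -191.60000610351562], [569.2000122070312, -178.1999969482422], [532.2999877929688, 23.200000762939453]] 0.08037920930644463
cap [[ 0.596 -0.053  0.012]]
box [[ 0.433 -0.195  0.027]]
key [[ 0.411 -0.047 -0.   ]]
loupe [[0.578 0.064 0.008]]
monitor [[0.792, 0.18, -0.14], [0.71, -0.157, 0.078], [0.702, -0.452, 0.093], [0.727, -0.15, 0.32], [0.709, -0.031, 0.008], [0.705, -0.267, 0.005]]
```

View pics/top_c.png

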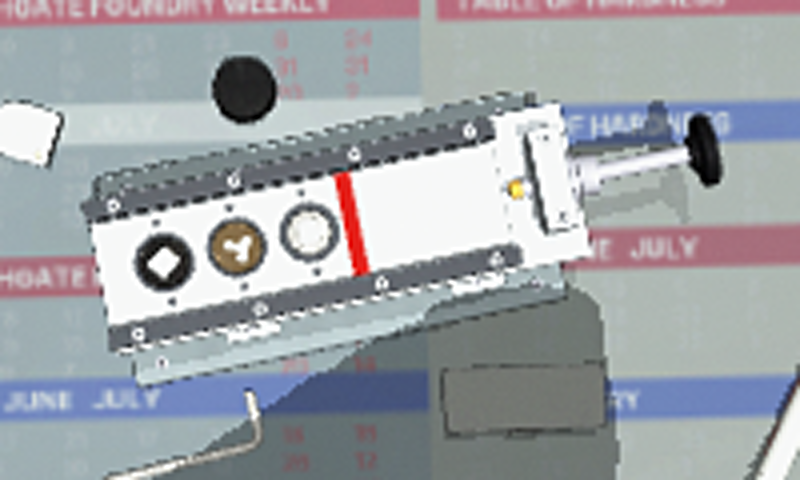

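Crop: carrier between rails, band (352,225), nose edge near (105,270), button (705,150); bystanders clear of the pushing line. The fit agrees with the given sizes: dock yaw 10.4°, lip ≈ (0.496, 0.016), button face ≈ (0.552, −0.288). I'll check the travel corridor for tall obstacles.

```bash
python3 - <<'E'
import pickle,numpy as np
from h import pts
d=pickle.load(open("d0.pkl","rb"))
v,u=np.mgrid[0:420:2,0:560:2];uv=np.c_[u.ravel(),v.ravel()]
for n in d:
    W=pts(d[n],uv);m=d[n]["range_z"][uv[:,1],uv[:,0]]>0
    W=W[m];k=(W[:,2]>.1)&(W[:,0]>.15)&(W[:,0]<.72)&(W[:,1]<.2)&(W[:,1]>-.85)
    H={}
    for p in W[k]:
        c=tuple((p[:2]//.05*.05).round(2));H[c]=max(H.get(c,0),round(p[2],2))
    print(n,sorted((float(a),float(b),float(h)) for (a,b),h in H.items()))
E
python3 -m crank '[{"dp":[1,0.7,0],"angular":[0,0,8.48]},{"dp":[1,0.7,0],"angular":[0,0,8.48]},{"dp":[1,0.7,0],"angular":[0,0,8.48]},{"dp":[1,0.7,0],"angular":[0,0,8.48]},{"dp":[0,0,0],"angular":[0,0,8.48]}]' 1 20
```

```text
top [(0.2, 0.0, 0.4), (0.2, 0.05, 0.35), (0.25, -0.2, 0.5), (0.25, -0.15, 0.49), (0.25, -0.1, 0.48), (0.25, -0.05, 0.46), (0.25, 0.0, 0.43), (0.25, 0.05, 0.34), (0.5, -0.25, 0.1), (0.5, -0.2, 0.1), (0.55, -0.65, 0.15), (0.55, -0.6, 0.11), (0.55, -0.55, 0.11), (0.55, -0.5, 0.11), (0.55, -0.45, 0.11), (0.55, -0.25, 0.1), (0.6, -0.65, 0.11), (0.6, -0.6, 0.11), (0.6, -0.55, 0.11), (0.6, -0.5, 0.11), (0.6, -0.45, 0.11), (0.65, -0.65, 0.12), (0.65, -0.6, 0.11), (0.65, -0.55, 0.11), (0.65, -0.5, 0.11), (0.7, -0.65, 0.11), (0.7, -0.6, 0.11), (0.7, -0.55, 0.11), (0.7, -0.5, 0.11), (0.7, -0.4, 0.39), (0.7, -0.35, 0.39), (0.7, -0.3, 0.38), (0.7, -0.25, 0.29), (0.7, -0.2, 0.22), (0.7, -0.15, 0.2), (0.7, -0.1, 0.17), (0.7, -0.05, 0.14), (0.7, 0.05, 0.12)]
side [(0.15, -0.2, 0.51), (0.15, -0.15, 0.44), (0.15, -0.1, 0.36), (0.15, -0.05, 0.33), (0.15, 0.0, 0.33), (0.2, -0.55, 0.54), (0.2, -0.5, 0.54), (0.2, -0.2, 0.51), (0.2, -0.15, 0.45), (0.2, -0.1, 0.37), (0.2, -0.05, 0.28), (0.25, -0.2, 0.5), (0.25, -0.15, 0.5), (0.25, -0.1, 0.49), (0.25, -0.05, 0.45), (0.25, 0.0, 0.37), (0.25, 0.05, 0.27), (0.3
[... 248 characters left out ...]
5, 0.15), (0.55, -0.6, 0.11), (0.55, -0.55, 0.11), (0.55, -0.5, 0.11), (0.55, -0.25, 0.1), (0.6, -0.85, 0.34), (0.6, -0.8, 0.34), (0.6, -0.75, 0.34), (0.6, -0.7, 0.33), (0.6, -0.65, 0.11), (0.6, -0.6, 0.11), (0.6, -0.55, 0.11), (0.6, -0.5, 0.11), (0.65, -0.85, 0.34), (0.65, -0.8, 0.34), (0.65, -0.75, 0.34), (0.65, -0.7, 0.34), (0.7, -0.8, 0.33), (0.7, -0.75, 0.34), (0.7, -0.7, 0.33), (0.7, -0.4, 0.39), (0.7, -0.35, 0.39), (0.7, -0.3, 0.3), (0.7, -0.25, 0.25), (0.7, -0.2, 0.22), (0.7, -0.15, 0.2), (0.7, -0.1, 0.19), (0.7, -0.05, 0.12), (0.7, 0.05, 0.1)]
t: 0.6
tcp_pos: [0.2916, -0.5141, 0.2477]
tool_rot: [0.872, 0.49, 0.001, -0.001]
force: [0.1, 0.4, -0.4]
finger_gap: 0.143
gripper_force: 0.0
```

```bash
python3 -m crank '[{"dp":[1,0.7,0],"angular":[0,0,8.48]},{"dp":[1,0.7,0],"angular":[0,0,8.48]},{"dp":[1,0.7,0],"angular":[0,0,8.48]},{"dp":[1,0.7,0],"angular":[0,0,8.48]},{"dp":[1,0.7,0],"angular":[0,0,8.48]},{"dp":[1,0.7,-0.4],"angular":[0,0,0]},{"dp":[1,0.7,-0.4],"angular":[0,0,0]},{"dp":[1,0.7,-0.4],"angular":[0,0,0]},{"dp":[0.95,0.8,-0.4],"angular":[0,0,0]},{"dp":[0,0,-1],"angular":[0,0,0]},{"dp":[0,0,-1],"angular":[0,0,0]},{"dp":[0,0,-1],"angular":[0,0,0]},{"dp":[0,0,-1],"angular":[0,0,0]},{"dp":[0,0,0],"angular":[0,0,0]},{"dp":[0,0,0],"angular":[0,0,0]}]' 1 20
python3 - <<'E'
from station import vision,sense
import cv2
from scipy.spatial.transform import Rotation as R
print(R.from_quat(sense()["tool_rot"]).as_matrix().round(3).tolist())
r=vision.snapshot("wrist");cv2.imwrite("pics/w1.png",r["image"])
r=vision.snapshot("top");cv2.imwrite("pics/t1.png",cv2.resize(r["image"][130:280,180:420],None,fx=3,fy=3))
E
```

```text
t: 2.1
tcp_pos: [0.5567, -0.3256, 0.0799]
tool_rot: [0.64, 0.768, 0.0, -0.001]
force: [0.1, -0.6, 0.6]
finger_gap: -0.002
gripper_force: 0.0
[[-0.181, 0.983, -0.001], [0.983, 0.181, 0.001], [0.001, -0.001, -1.0]]
```

View pics/t1.png

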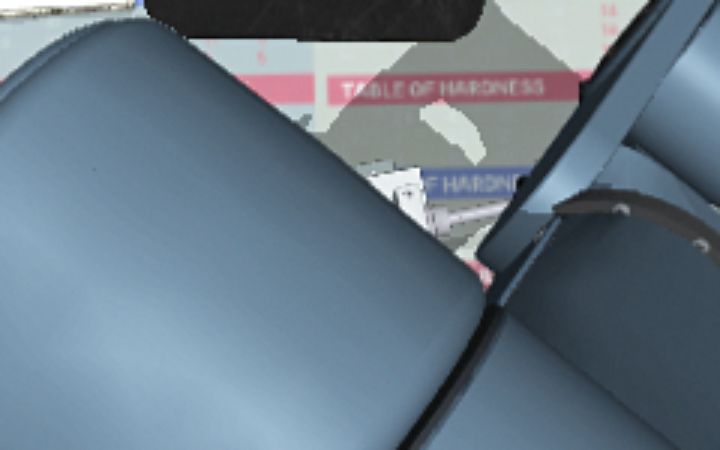

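The top view shows the wrist behind the button, with the arm hiding most of the dock. Tool axes match the dock axes and it sits 2 mm off the push line. Pushing slowly.

```bash
python3 -m crank '[{"dp":[-0.06,0.33,0],"angular":[0,0,0]},{"dp":[-0.06,0.33,0],"angular":[0,0,0]},{"dp":[-0.04,0.2,0],"angular":[0,0,0]},{"dp":[-0.04,0.2,0],"angular":[0,0,0]},{"dp":[-0.04,0.2,0],"angular":[0,0,0]},{"dp":[-0.04,0.2,0],"angular":[0,0,0]},{"dp":[-0.04,0.2,0],"angular":[0,0,0]},{"dp":[-0.04,0.2,0],"angular":[0,0,0]},{"dp":[-0.04,0.2,0],"angular":[0,0,0]},{"dp":[-0.04,0.2,0],"angular":[0,0,0]}]'
```

```text
t: 3.2
tcp_pos: [0.5452, -0.2617, 0.0814]
tool_rot: [0.639, 0.769, -0.002, 0.004]
force: [-0.9, -10.7, -0.9]
finger_gap: 0.002
gripper_force: 4.7
```

```bash
python3 -m crank '[{"dp":[0,0,0],"angular":[0,0,0]}]'
```

```text
t: 3.3
tcp_pos: [0.545, -0.2606, 0.0813]
tool_rot: [0.639, 0.769, -0.001, 0.003]
force: [-1.0, -8.4, 0.1]
finger_gap: -0.002
gripper_force: 3.3
```

```bash
python3 -m crank '[{"dp":[-0.04,0.2,0],"angular":[0,0,0]},{"dp":[-0.02,0.1,0],"angular":[0,0,0]},{"dp":[0,0,0],"angular":[0,0,0]}]'
```

```text
t: 3.6
tcp_pos: [0.5439, -0.2542, 0.0814]
tool_rot: [0.639, 0.769, -0.002, 0.006]
force: [-1.3, -13.5, -2.3]
finger_gap: 0.0
gripper_force: 6.2
```

```bash
python3 -m crank '[{"dp":[-0.02,0.1,0],"angular":[0,0,0]},{"dp":[-0.02,0.1,0],"angular":[0,0,0]},{"dp":[0,0,0],"angular":[0,0,0]}]'
```

```text
t: 3.9
tcp_pos: [0.544, -0.2539, 0.0817]
tool_rot: [0.638, 0.77, -0.005, 0.01]
force: [-2.7, -26.1, -7.6]
finger_gap: -0.004
gripper_force: 12.5
```

Hard stop reached at 26 N with no further motion. Backing off, then up and over to the nose.

```bash
python3 -m crank '[{"dp":[0.1,-0.5,0],"angular":[0,0,0]},{"dp":[0.18,-0.98,0],"angular":[0,0,0]},{"dp":[0.18,-0.98,0],"angular":[0,0,0]},{"dp":[0,-0.3,0.8],"angular":[0,0,0]},{"dp":[0,0,1],"angular":[0,0,0]},{"dp":[0,0,1],"angular":[0,0,0]},{"dp":[0,0,1],"angular":[0,0,0]},{"dp":[-0.18,0.98,0.5],"angular":[0,0,0]},{"dp":[-0.18,0.98,0],"angular":[0,0,0]},{"dp":[-0.18,0.98,0],"angular":[0,0,0]},{"dp":[-0.18,0.98,0],"angular":[0,0,0]},{"dp":[-0.18,0.98,0],"angular":[0,0,0]},{"dp":[-0.18,0.98,0],"angular":[0,0,0]},{"dp":[-0.18,0.98,0],"angular":[0,0,0]},{"dp":[-0.18,0.98,0],"angular":[0,0,0]},{"dp":[-0.18,0.98,0],"angular":[0,0,0]},{"dp":[-0.18,0.98,0],"angular":[0,0,0]},{"dp":[-0.18,0.98,0],"angular":[0,0,0]},{"dp":[-0.18,0.98,0],"angular":[0,0,0]},{"dp":[0,0,0],"angular":[0,0,0]}]' 0 20
python3 -m crank '[{"dp":[0,0,0],"angular":[0,0,0]},{"dp":[0,0,0],"angular":[0,0,0]}]'
cat >w.py <<'E'
import sys,cv2,numpy as np
from station import vision,sense
from scipy.spatial.transform import Rotation as R
from h import pts
def wrist(name):
    s=sense();T=np.eye(4);T[:3,:3]=R.from_quat(s["tool_rot"]).as_matrix();T[:3,3]=s["tcp_pos"]
    r=vision.snapshot("wrist");r["pose"]=T@r["mount"]
    cv2.imwrite(f"pics/{name}.png",r["image"]);print(s["tcp_pos"].round(4),T[:3,:3].round(3).tolist(),"cam",r["pose"][:3,3].round(3))
    return r
if __name__=="__main__":
    import pickle;pickle.dump(wrist(sys.argv[1]),open(sys.argv[1]+".pkl","wb"))
E
python3 w.py w2
```

```text
t: 5.9
tcp_pos: [0.4875, 0.0304, 0.2093]
tool_rot: [0.638, 0.77, -0.0, -0.001]
force: [0.3, -0.0, -0.8]
finger_gap: 0.997
gripper_force: 0.0
t: 6.1
tcp_pos: [0.49, 0.0265, 0.2095]
tool_rot: [0.64, 0.768, 0.0, 0.0]
force: [-0.0, -0.3, 0.6]
finger_gap: 0.998
gripper_force: 0.0
[0.49   0.0265 0.2095] [[-0.181, 0.984, 0.001], [0.984, 0.181, -0.0], [-0.0, 0.001, -1.0]] cam [0.478 0.091 0.335]
```

View pics/w2.png

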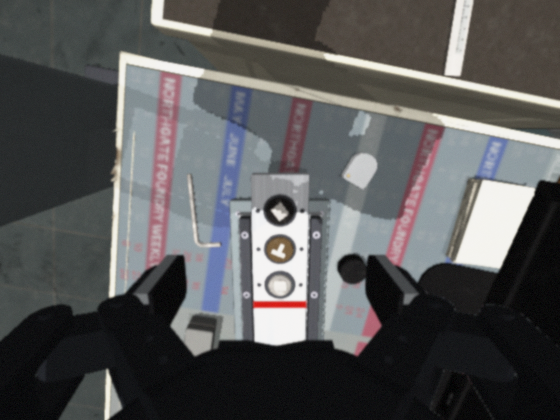

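The wrist view shows the nose standing out, front edge at row 174 (cols 253–308), rail ends near row 213, red band at row 304.

```bash
python3 - <<'E'
import pickle,numpy as np
from h import pts
r=pickle.load(open("w2.pkl","rb"))
o=np.array([-.181,.983]);n=np.array([.983,.181]);L=np.array([.4957,.0155])
def f(k,uv,z):
    p=pts(r,uv,z=z);print(k,p.round(4).tolist(),"out",((p[:,:2]-L)@o).round(4),"lat",((p[:,:2]-L)@n).round(4))
f("nose",[[253,174],[308,174]],.082)
im=r["image"].astype(int);v,u=np.mgrid[295:315,245:315]
m=(im[295:315,245:315,2]>130)&(im[295:315,245:315,1]<60)
f("band",[[u[m].mean(),v[m].mean()]],.082);print(m.sum())
f("rail",[[243,213],[318,213]],.082)
print(pts(r,[[280,185],[243,240]]).round(4))
g=im.sum(2)
print(g[195:225,243],g[195:225,247],g[195:225,316],g[195:225,320])
E
```

```text
nose [[0.4661, 0.0507, 0.082], [0.512, 0.0592, 0.082]] out [0.04 0.04] lat [-0.0227  0.0239]
band [[0.5107, -0.0683, 0.082]] out [-0.0851] lat [-0.0004]
255
rail [[0.463, 0.0151, 0.082], [0.5278, 0.0271, 0.082]] out [0.0056 0.0056] lat [-0.0322  0.0337]
[[ 0.4903  0.0458  0.0832]
 [ 0.4669 -0.0101  0.0814]]
[417 399 343 255 236 317 427 478 506 515 504 502 507 509 508 492 437 338
 291 270 234 155 110 150 208 237 240 244 241 247] [417 389 331 253 233 324 422 484 504 508 512 517 513 515 505 490 433 343
 287 252 212 147 109 145 194 226 238 237 240 242] [294 271 248 214 213 246 298 346 354 354 350 351 351 351 342 342 319 284
 271 233 191 130 115 156 213 255 267 268 276 274] [301 282 267 218 211 249 312 338 343 343 342 350 352 346 348 353 361 338
 316 333 353 294 207 171 160 175 177 190 214 255]
```

```bash
python3 -m crank '[{"dp":[0.07,0.38,-0.6],"angular":[0,0,0]},{"dp":[0,0,-1],"angular":[0,0,0]},{"dp":[0,0,-1],"angular":[0,0,0]},{"dp":[0,0,-1],"angular":[0,0,0]},{"dp":[0,0,-0.5],"angular":[0,0,0]},{"dp":[0,0,-0.5],"angular":[0,0,0]},{"dp":[0,0,0],"angular":[0,0,0]},{"dp":[0,0,0],"angular":[0,0,0]}]'
```

```text
t: 6.95
tcp_pos: [0.4921, 0.0376, 0.0712]
tool_rot: [0.64, 0.768, -0.0, -0.0]
force: [-0.5, 0.1, 0.5]
finger_gap: 1.002
gripper_force: 0.0
```

```bash
python3 -m crank '[{"dp":[0,0,0],"angular":[0,0,0]},{"dp":[0,0,0],"angular":[0,0,0]},{"dp":[0,0,0],"angular":[0,0,0]},{"dp":[0,0,0],"angular":[0,0,0]},{"dp":[0,0,0],"angular":[0,0,0]},{"dp":[0,0,0],"angular":[0,0,0]},{"dp":[0,0,0],"angular":[0,0,0]},{"dp":[0,0,0],"angular":[0,0,0]}]' 1 30; python3 w.py w3
```

```text
t: 7.75
tcp_pos: [0.4924, 0.0382, 0.0723]
tool_rot: [0.64, 0.769, 0.0, 0.001]
force: [-0.2, -1.7, 5.8]
finger_gap: 0.577
gripper_force: 31.8
[0.4924 0.0382 0.0723] [[-0.181, 0.983, 0.002], [0.983, 0.181, -0.0], [-0.001, 0.002, -1.0]] cam [0.48  0.103 0.198]
```

View pics/w3.png

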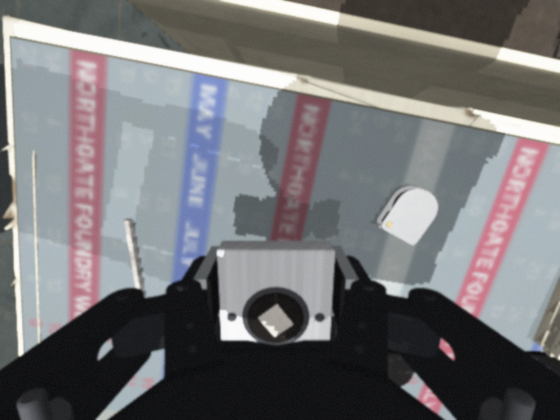

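Wrist view: the nose is centred between the pads (cols 215–340), pads gripping its sides, gap 49 mm. The 5.8 N upward reaction means I'm pressing down, so I'll relieve that and then draw.

```bash
python3 -m crank '[{"dp":[0,0,0.03],"angular":[0,0,0]},{"dp":[0,0,0.03],"angular":[0,0,0]},{"dp":[0,0,0],"angular":[0,0,0]},{"dp":[0,0,0],"angular":[0,0,0]}]' - 40
python3 -m crank '[{"dp":[-0.018,0.098,0],"angular":[0,0,0]},{"dp":[-0.036,0.197,0],"angular":[0,0,0]},{"dp":[-0.036,0.197,0],"angular":[0,0,0]},{"dp":[-0.036,0.197,0],"angular":[0,0,0]},{"dp":[-0.018,0.098,0],"angular":[0,0,0]},{"dp":[0,0,0],"angular":[0,0,0]}]'; python3 -c "from station import sense;s=sense();print(s['ft_torque'])"
```

```text
t: 8.2
tcp_pos: [0.4918, 0.0384, 0.0729]
tool_rot: [0.64, 0.769, -0.0, -0.0]
force: [1.1, -0.4, -2.8]
finger_gap: 0.577
gripper_force: 41.9
t: 8.8
tcp_pos: [0.487, 0.0628, 0.0731]
tool_rot: [0.64, 0.769, -0.0, -0.0]
force: [-0.1, 0.1, -2.9]
finger_gap: 0.577
gripper_force: 41.9
[ 1.53962542e-01 -1.45133630e-02 -1.08317950e-04]
```

```bash
python3 -m crank '[{"dp":[-0.018,0.098,-0.01],"angular":[0,0,0]},{"dp":[-0.036,0.197,0],"angular":[0,0,0]},{"dp":[-0.036,0.197,0],"angular":[0,0,0]},{"dp":[-0.036,0.197,0],"angular":[0,0,0]},{"dp":[-0.036,0.197,0],"angular":[0,0,0]},{"dp":[-0.036,0.197,0],"angular":[0,0,0]},{"dp":[-0.036,0.197,0],"angular":[0,0,0]},{"dp":[-0.036,0.197,0],"angular":[0,0,0]},{"dp":[-0.036,0.197,0],"angular":[0,0,0]},{"dp":[-0.028,0.156,0],"angular":[0,0,0]},{"dp":[0,0,0],"angular":[0,0,0]},{"dp":[0,0,0],"angular":[0,0,0]}]'
python3 - <<'E'
from station import vision
import cv2,numpy as np,pickle
d={}
for n in("top","side"): d[n]=vision.snapshot(n)
pickle.dump(d,open("d1.pkl","wb"))
a=cv2.resize(d["top"]["image"][140:290,180:340],None,fx=3,fy=3,interpolation=cv2.INTER_CUBIC)
b=cv2.resize(d["side"]["image"][160:272,220:320],None,fx=4,fy=4,interpolation=cv2.INTER_CUBIC)
c=np.zeros((450,880,3),np.uint8);c[:,:480]=a;c[:448,480:]=b
cv2.imwrite("pics/c1.png",c[:,:])
E
python3 -c "
import cv2;i=cv2.imread('pics/c1.png');cv2.imwrite('pics/c1s.png',cv2.resize(i,(800,409)))"
```

```text
t: 10.0
tcp_pos: [0.4773, 0.1171, 0.0728]
tool_rot: [0.64, 0.769, -0.0, -0.0]
force: [0.4, 1.3, -2.6]
finger_gap: 0.578
gripper_force: 41.9
```

View pics/c1s.png

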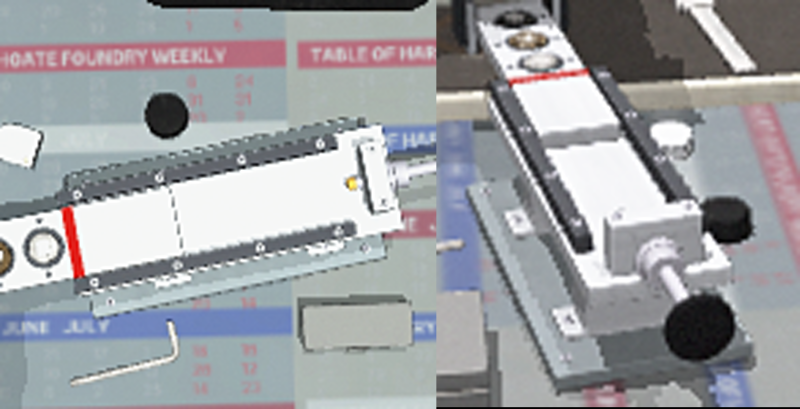

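The band is already close to the rail ends (view (71,243)), and the carrier sits level between the rails with the ejector out. I'll measure band against rail ends in a rectified dock-frame sample.

```bash
python3 - <<'E'
import pickle,numpy as np,cv2
d=pickle.load(open("d1.pkl","rb"));
o=np.array([-.181,.983]);n=np.array([.983,.181]);L=np.array([.4957,.0155])
s=np.arange(-20,20.1,.25)/1000; l=np.arange(-42,42.1,.5)/1000
S,Lt=np.meshgrid(s,l);XY=L+S[...,None]*o+Lt[...,None]*n
W=np.c_[XY.reshape(-1,2),np.full(S.size,.082)]
V=[]
for k in("top","side"):
    r=d[k];Pi=np.linalg.inv(r["pose"])
    uv=cv2.projectPoints(W,cv2.Rodrigues(Pi[:3,:3])[0],Pi[:3,3],np.array(r["mtx"]),np.array(r["dist"]))[0].reshape(*S.shape,2).astype(np.float32)
    R=cv2.remap(r["image"],uv[...,0],uv[...,1],cv2.INTER_LINEAR);V.append(cv2.resize(R,(640,320)))
    rd=(R[...,2].astype(int)-R[...,1]>70)&(abs(Lt)<.02);print(k,"band mid",S[rd].mean().round(4),S[rd].min(),S[rd].max(),"lat",Lt[rd].mean())
    for a in(-.035,-.032,-.030,.030,.032,.035):
        i=np.argmin(abs(l-a));print(a,R[i,::8].astype(int).sum(1)//3)
print((s[::8]*1000))
cv2.imwrite("pics/rect.png",np.vstack(V)[:600])
r=d["side"]
E
```

```text
top band mid -0.0046 -0.009 -0.00025 lat 0.00014732650739476697
-0.035 [106 100 168 188 138 106  98 100 105 104 103 136 148 147 146 146 148 149
 150 150 149]
-0.032 [101 111 200 124 220 107 101 102 100 101 114 149 146 147 146 146 149 153
 150 149 151]
-0.03 [102 100 205 233 177  97  98 102 101 102 117 147 147 146 146 146 147 152
 152 150 150]
0.03 [100 105 192 200 207 102 103 104 102 102 112 106 109 106 108 107 105 103
 104 103 103]
0.032 [ 99 120 204 166 181 114  99 102 101 103  95  95 112 107 106 110 109 105
 103 106 109]
0.035 [120 103 125 147 132 120  99 100 100 107 106 149 167 151 140 160 171 159
 147 161 171]
side band mid -0.0064 -0.01125 -0.00075 lat -0.0001573190135242635
-0.035 [122 129 131 122 107 100  95  93  95  95  93  93  92  91  90  90  88  87
  87  87  87]
-0.032 [129 151 174 165 146 123 112 103  95  86  70  64  78  86  89  88  85  85
  86  85  87]
-0.03 [127 147 161 152 141 128 117 106 102 101  97  99 103 107 105 105 107 108
 104 100  98]
0.03 [127 144 156 162 141 118 104  96  88  80  70  61  55  55  54  55  55  54
  54  55  56]
0.032 [125 145 172 200 168 128 100  93  85  76  68  60  55  56  56  56  56  57
  56  57  56]
0.035 [109 135 156 155 129 109  95  90  86  78  67  56  53  54  56  57  57  56
  56  57  58]
[-20. -18. -16. -14. -12. -10.  -8.  -6.  -4.  -2.   0.   2.   4.   6.
   8.  10.  12.  14.  16.  18.  20.]
```

View pics/rect.png

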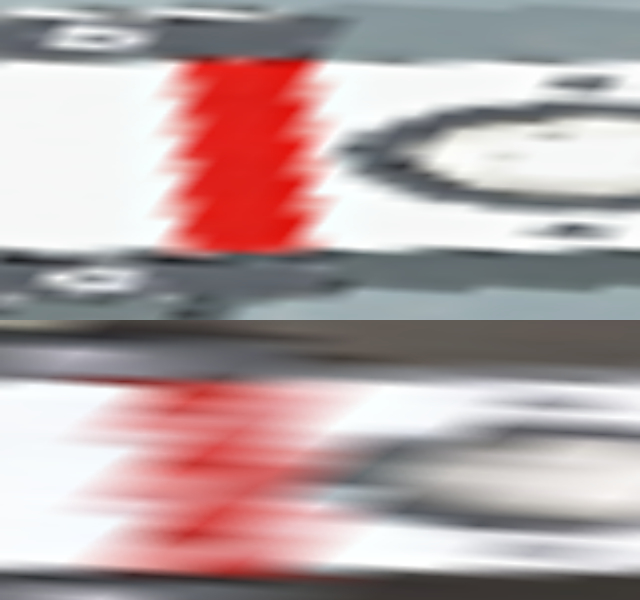

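In the rectified top view, the band's middle is at −4.6 mm and the rail ends are near +1 mm. About 5.7 mm remains, matching the 6 mm by dead reckoning.

```bash
python3 -m crank '[{"dp":[-0.017,0.095,0],"angular":[0,0,0]},{"dp":[-0.018,0.095,-0.01],"angular":[0,0,0]},{"dp":[0,0,0],"angular":[0,0,0]},{"dp":[0,0,0],"angular":[0,0,0]},{"dp":[0,0,0],"angular":[0,0,0]},{"dp":[0,0,0],"angular":[0,0,0]}]'
python3 - <<'E'
import numpy as np,cv2
from station import vision
from h import pts
o=np.array([-.181,.983]);n=np.array([.983,.181]);L=np.array([.4957,.0155])
r=vision.snapshot("top")
v,u=np.mgrid[170:270,180:300];uv=np.c_[u.ravel(),v.ravel()]
C=r["image"][uv[:,1],uv[:,0]].astype(int);P=pts(r,uv,z=.082);s=(P[:,:2]-L)@o;l=(P[:,:2]-L)@n
m=(C[:,2]-C[:,1]>70)&(abs(l)<.022)&(abs(s)<.02);print("band",s[m].mean(),l[m].mean())
W=pts(r,uv);w=(W[:,:2]-L)
for a,b in((-.09,-.01),(.015,.06)):
    k=(abs(w@n)<.02)&(w@o>a)&(w@o<b)&(C.min(1)>150);q=np.polyfit((w@o)[k],W[k,2],1);print("height/slope",W[k,2].mean(),q[0],k.sum())
E
```

```text
t: 10.7
tcp_pos: [0.4764, 0.1226, 0.0725]
tool_rot: [0.64, 0.768, 0.0, -0.0]
force: [0.5, 0.5, -2.6]
finger_gap: 0.576
gripper_force: 41.9
band 0.0009601327200025314 2.7999446363632255e-05
height/slope 0.07772634182201124 0.14442878136926937 841
height/slope 0.08094289793880267 -0.07942313221222326 268
```

```bash
python3 - <<'E'
import numpy as np
from station import vision,sense
from h import pts
o=np.array([-.181,.983]);n=np.array([.983,.181]);L=np.array([.4957,.0155])
r=vision.snapshot("top")
v,u=np.mgrid[150:290,160:330];uv=np.c_[u.ravel(),v.ravel()]
W=pts(r,uv);w=W[:,:2]-L;s=w@o;l=w@n
for a in np.arange(-.15,.06,.01):
    k=(abs(l)<.018)&(s>a)&(s<a+.01);k2=(abs(abs(l)-.032)<.003)&(s>a)&(s<a+.01)
    print(round(a+.005,3),np.median(W[k,2]).round(4),"rail",np.median(W[k2,2]).round(4))
s=sense();print(s["force"],s["ft_torque"])
E
```

```text
-0.145 0.0679 rail 0.08
-0.135 0.0679 rail 0.0814
-0.125 0.0678 rail 0.0803
-0.115 0.0681 rail 0.0801
-0.105 0.0677 rail 0.0799
-0.095 0.0684 rail 0.0802
-0.085 0.0682 rail 0.0808
-0.075 0.0697 rail 0.0812
-0.065 0.0799 rail 0.0799
-0.055 0.0802 rail 0.08
-0.045 0.0804 rail 0.0808
-0.035 0.0804 rail 0.0803
-0.025 0.0802 rail 0.0805
-0.015 0.0803 rail 0.0807
-0.005 0.0803 rail 0.0803
0.005 0.0801 rail 0.0793
0.015 0.0812 rail -0.0021
0.025 0.0818 rail -0.0012
0.035 0.0806 rail -0.0017
0.045 0.0803 rail -0.0013
0.055 0.0826 rail -0.0008
[ 0.68708221  1.64808632 -1.8313312 ] [ 0.11503664 -0.07654878  0.06134467]
```

The carrier is level and flush with the rails, the band is on the lip and the ejector is out. Handing in.

```bash
python3 -c "from station import order;print(order.sign_off())"
```

```text
the job is handed in; nothing more can be done
None
```

I pushed the ejector to its hard stop, then drew the carrier out; it's now held level and flat with the red band over the lip (within about 1 mm by the top camera), and the job is handed in with no verdict shown.

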